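Put the battery packs from the clamshell case on charge

TASK

The electronic pipettes' spent battery packs are in the orange-lidded case: raise its lid past its balance point so that it stays open by itself, then put every pack found in it into a charger bay of its own. Seat the brass contact end against the sprung contact block, then press the blue end down until it is held flat under the lip. When all packs are seated, shut the empty case; leave the beaker, the amber bottle and the timer where they are.

Things in the scene. Friction and masses are not known exactly. Their poses are not given: they have to be found in the camera images.
- case: Hard clamshell case, black base, orange lid, fixed to the bench; closed 134 (x) x 230 (y) x 77 mm. Origin: centre of its underside, z up, x from the handle side to the hinge side. Base walls 4 mm, rim at z = 45 mm. Inside, up to four packs lie along the case's x in foam pockets.
- case_tray (a point): Centre of the case's pocket floor (case z = 20 mm); axes are the case's. Pocket centres at y = -72, -24, 24, 72 mm from here; foam between the pockets is 14 mm high, but across the middle (x within 19 mm) a channel for the fingers is clear down to this floor. 26 mm free between neighbouring packs.
- case_lid (a joint): Lid hinge, rad: 0 closed, grows as the lid opens, stop at 1.83. Hinge line along the case's y through lid_hinge. No catch (its clips are undone). A plain lid of 0.28 kg, slightly damped: let go below about 1.3 rad it falls shut, beyond that it falls open and rests on the stop.
- lid_hinge (a point): Middle of the hinge line, at case x = +67 mm, z = 47 mm. Its axes are the case's.
- lid_handle (a point): Middle of the black carrying handle on the lid's front: a round bar 12 mm thick, 92 mm long along the case's y, a post at each end. Closed it is 32 mm in front of the case (26 mm free behind the bar), at case x = -99, z = 59 mm; it moves with the lid on a circle of 166 mm about the hinge line. Axes turn with the lid.
- charger: White four-bay charger, 206 (x) x 126 (y) x 53 mm, fixed to the bench. Origin under its centre, z up. Bays lie along its y, side by side at x = -72, -24, 24, 72 mm (bay1 to bay4), floor at z = 18 mm; sprung contact at the -y end, lip at +y. Ribs 8 mm high, 26 mm apart, guide a pack's ends; from y = -22 to +22 mm the deck between bays is flat for the fingers.
- charger_lip (a point): Middle of the lip's edge at the +y end of the bays (charger y = 31, z = 43.4 mm); axes are the charger's. The lip runs across all bays, 2.4 mm thick, and overhangs the end wall (y = 37 mm) by 6 mm, 2 mm clear over a seated pack. Above its edge a slope rises outward to y = 37, z = 53 mm (top), so a pack end pressed down on it is cammed back and snaps under.
- beaker: Empty plastic beaker 67 mm wide, 81 mm high, behind the work; a bystander. Origin under its centre.
- amber_bottle: Amber bottle with a black cap, 58 mm wide, 118 mm high, behind the charger; a bystander. Origin under its centre.
- timer: Small white bench timer 62x64x20 mm to the right of the case; a bystander. Origin under its centre.
- pack1: Rechargeable battery pack, 66 x 22 x 22 mm, 85 g, grey with paper band; black end with brass contact strips at its +x end, blue plain end at -x. Origin: centre of its underside, its length along its x. In the case some packs point one way, some the other. May be absent.
- pack1_contacts (a point): Centre of pack1's contact end face (pack x = +33 mm, z = 11 mm). Axes are the pack's.
- pack2: Rechargeable battery pack, 66 x 22 x 22 mm, 85 g, grey with paper band; black end with brass contact strips at its +x end, blue plain end at -x. Origin: centre of its underside, its length along its x. In the case some packs point one way, some the other. May be absent.
- pack2_contacts (a point): Centre of pack2's contact end face (pack x = +33 mm, z = 11 mm). Axes are the pack's.
- pack3: Rechargeable battery pack, 66 x 22 x 22 mm, 85 g, grey with paper band; black end with brass contact strips at its +x end, blue plain end at -x. Origin: centre of its underside, its length along its x. In the case some packs point one way, some the other. May be absent.
- pack3_contacts (a point): Centre of pack3's contact end face (pack x = +33 mm, z = 11 mm). Axes are the pack's.
- pack4: Rechargeable battery pack, 66 x 22 x 22 mm, 85 g, grey with paper band; black end with brass contact strips at its +x end, blue plain end at -x. Origin: centre of its underside, its length along its x. In the case some packs point one way, some the other. May be absent.
- pack4_contacts (a point): Centre of pack4's contact end face (pack x = +33 mm, z = 11 mm). Axes are the pack's.
- bay1 (a point): Where the centre of the contact end face of a pack lies when seated in bay 1: charger y = -29 mm, z = 29 mm (11 mm above the bay floor). Axes are the charger's. Behind it is the sprung black contact block, 21 mm wide, from the floor to 27 mm above it; its face is at charger y = -26 mm when the bay is empty and can be pushed back 18 mm toward -y, with 2 N at first and 9 N at the end.
- bay2 (a point): Where the centre of the contact end face of a pack lies when seated in bay 2: charger y = -29 mm, z = 29 mm (11 mm above the bay floor). Axes are the charger's. Behind it is the sprung black contact block, 21 mm wide, from the floor to 27 mm above it; its face is at charger y = -26 mm when the bay is empty and can be pushed back 18 mm toward -y, with 2 N at first and 9 N at the end.
- bay3 (a point): Where the centre of the contact end face of a pack lies when seated in bay 3: charger y = -29 mm, z = 29 mm (11 mm above the bay floor). Axes are the charger's. Behind it is the sprung black contact block, 21 mm wide, from the floor to 27 mm above it; its face is at charger y = -26 mm when the bay is empty and can be pushed back 18 mm toward -y, with 2 N at first and 9 N at the end.
- bay4 (a point): Where the centre of the contact end face of a pack lies when seated in bay 4: charger y = -29 mm, z = 29 mm (11 mm above the bay floor). Axes are the charger's. Behind it is the sprung black contact block, 21 mm wide, from the floor to 27 mm above it; its face is at charger y = -26 mm when the bay is empty and can be pushed back 18 mm toward -y, with 2 N at first and 9 N at the end.

How it is judged:
By the outcome, as a careful person would: the job done as asked, in the order asked, and still so for the second after the job is handed in, with the robot touching nothing.
Of pack1, pack2, pack3, pack4 only 3 to 4 are there at a start; the rules pass over those that are not, and their reading is None.
At some moment in a run one of pack1, pack2, pack3, pack4 may be knocked a few centimetres aside while the robot is not near it.
Once in a run the grip may slacken for a moment while it holds something.
It also fails if it takes over 208 s, if anything falls off the work surface, if the arm or the gripper's body presses on something with over 40 N, if the wrist force passes 120 N, or if a joint passes its speed limit or range.

ROBOT

A 7-joint arm with a two-finger parallel gripper is mounted at the origin on a cart in front of the work surface, level with it; the furniture and walls round the work are solid. World frame = base frame: x ahead of the robot, y to its left, z up, the work surface at z = 0. Lengths are in m, angles in rad, forces in N, time in s.
With the tool pointing down it reaches from about 0.425 to 0.95 m from the base axis. Payload 16.7 kg.
Tool frame: the origin (TCP) lies on the centre line of the jaws, within the pads' length; the fingertips stand 8 mm ahead of it and the grasp point (between the pads) lies 11 mm behind it (tip_extent is the z of the fingertips in the tool frame, in m); z points along the fingers, y is the line along which they close (so a half turn about z gives the same grasp; the last joint's range is limited). The gripper opens to 94 mm and grips with 3 to 60 N. Pads are 16 mm wide; open, the fingers measure 119 mm over their backs; the gripper's body (75 mm by 177 mm) begins 78 mm behind the grasp point.
Start: joints at [-1.496, 0.426, 0.074, 1.606, -0.034, 1.111, -0.067], TCP at [0.15, 0.658, 0.213] pointing down, gripper open.
Joint ranges: [-2.85, 2.85], [-0.5, 2.14], [-1.23, 1.37], [0.21, 2.46], [-1.02, 4.16], [0.16, 2.05], [-2.73, 2.73]. Speed limits (rad/s): [1.89, 1.89, 2.39, 2.39, 3.01, 3.01, 3.01].

INTERFACE

Orientations are given as a unit quaternion [w, x, y, z].
In Python, from bench import * gives the robot as it stands. The module is installed in compiled form; this text tells all that it offers.
- The arm moves only by the tool send_rows, never from a script. Its arguments are lists of equal length, an entry for each row: "slide": the shift along the tool's x, y, z in cm, a list of three; "turn": the turn, a rotation vector about the tool's x, y, z in rad, a list of three. A call has 1 to 10 rows; each row is the pose to reach, as a shift and turn from the pose commanded when the call began, along the tool's axes at that moment; what a row does not reach only later rows make up. A row lasts 1/8 s, in which the tool goes at most 62.5 mm and 10.7 degrees, less where a joint would pass 70% of its speed; a pose out of reach is approached as far as the arm can. A call with a gripper value outside its range is refused whole. "fingers" is the opening, from 0 (shut) to 1 (fully open), set as the call begins (left out, the last holds). The fingers move at their own pace and stop on an object; "force" is the grip in N (left out, the last holds). Time passes only in rows, so rows that repeat a pose let the fingers close. It gives the time, the measured TCP pose, the force, the opening and the grip force at its end, in the units of the state.
- observe(): the state, without advancing time (a new reading comes with each control period).
- grab_frame(name): name is "side" or "top"; returns a dict with "frame" (420x560x3 uint8, red, green, blue), "range_z" (420x560 float32, m along the optical axis (not along the pixel's ray), 0 where there is no reading), "vertical_fov" (degrees; the focal length in pixels is half the picture's height over the tangent of half this angle, whatever the lens; pixels are square), "cx", "cy" (the principal point, pixels), "rvec" (rotation vector, rad) and "tvec" (3), from world to camera coordinates, as OpenCV has them. Camera axes: x right, y down, z forward; pixel columns grow to the right and rows downward; lengths in m; the calibration is good to about 2 mm. A picture is of the moment at which its call begins.
- job_done(): hands the job in; it is judged then, once.
Trained networks look in a picture, given as the dict that the camera call returned (one of the last four; its "shot" number tells which), for a name from the list of things; names that differ only in an ending like _2 or _b are one class to them, and where a whole thing is asked for, a point or a joint stands for the part that bears it (a point fixed in the world has none). Each returns a list of dicts, best first, with "p" (0 to 1); they miss things now and then, are a little off and sometimes report something else, mostly with a low value. They report only what shows in the picture. A call takes as long as a camera call.
- recognise(picture, query): "uv" ([column, row] in pixels, amid what is visible of it).
The state is a dict: "time": time; "q": joint angles; "qd": joint speeds; "effort": joint torques, N m; "ee_pos": TCP position; "tcp_rot": TCP orientation; "wrist_force": force on the tool from outside, world axes, zero at the start; "wrist_torque": the same for the moment, N m; "width": opening from 0.0 (shut) to 1.0 (fully open); "grasp_force": force on a finger pad.
Only numpy, scipy, OpenCV 4.12 (cv2) and the standard library are available. Lean on these libraries where they do the work, as an engineer would, in place of code of your own. Each camera call takes 0.05 s, during which the arm holds its last target. There are 200 camera calls.

## Working session

There is one attempt and no reset: what is moved stays moved. The work goes in short steps, Python scripts to look and compute and a tool call to move; the robot and the scene stay as the last step left them, time stands still between calls to the robot, and variables do not carry over. Pictures are saved under pics/ and viewed, at most 14 in all, crops included, and the job is handed in when it is done.

Besides the shell and the picture viewer there is one more tool, called by a JSON object that holds its "name" and its "arguments", one argument or row to a line. send_rows: Moves the arm, as the interface text tells. Its arguments: {"type":"object","properties":{"slide":{"type":"array","items":{"type":"array","items":{"type":"number"}}},"turn":{"type":"array","items":{"type":"array","items":{"type":"number"}}},"fingers":{"type":"number"},"force":{"type":"number"}},"required":["slide","turn"]}

```bash
mkdir -p pics; cat > h.py <<'E'
from bench import *
import numpy as np, cv2
from scipy.spatial.transform import Rotation as R
def cam(g):
    f=210/np.tan(np.radians(g['vertical_fov'])/2); return f,cv2.Rodrigues(np.array(g['rvec'],float))[0],np.array(g['tvec'],float).ravel()
def cloud(g):
    f,Rm,t=cam(g); z=g['range_z'].astype(float); v,u=np.mgrid[0:z.shape[0],0:z.shape[1]]
    P=np.stack([(u-g['cx'])/f*z,(v-g['cy'])/f*z,z],-1)
    W=(P-t)@Rm; W[z==0]=np.nan; return W
def proj(g,p):
    f,Rm,t=cam(g); c=Rm@np.array(p)+t; return [c[0]/c[2]*f+g['cx'],c[1]/c[2]*f+g['cy']]
def save(g,n): cv2.imwrite('pics/'+n,g['frame'][:,:,::-1])
def pose():
    s=observe(); r=s['tcp_rot']; return np.array(s['ee_pos']),R.from_quat([r[1],r[2],r[3],r[0]]),s
def to(p):
    "cm in tool axes to world point"
    e,r,s=pose(); return np.round(r.inv().apply(np.array(p)-e)*100,2)
E
python3 - <<'E'
from h import *
e,r,s=pose(); print(s['time'],e,r.as_matrix().round(3),s['width'])
G={n:grab_frame(n) for n in('side','top')}
for n,g in G.items():
    save(g,n+'0.png'); W=cloud(g); f,Rm,t=cam(g); print(n,f,'campos',(-Rm.T@t).round(3))
    for q in ['case','lid_handle','charger','beaker','amber_bottle','timer']:
        for d in recognise(g,q)[:2]:
            u,v=map(int,np.round(d['uv'])); print(q,round(d['p'],2),u,v,np.nanmedian(W[v-1:v+2,u-1:u+2].reshape(-1,3),0).round(3))
im=np.hstack([G['side']['frame'],G['top']['frame']])
E
```

```text
0.0 [0.14975003 0.65772672 0.2127531 ] [[-0.975  0.222 -0.   ]
 [ 0.222  0.975 -0.001]
 [-0.    -0.001 -1.   ]] 1.0005163637464867
side 508.42893672954693 campos [0.418 1.178 0.642]
case 0.84 308 214 [ 0.523 -0.111  0.079]
lid_handle 0.84 310 210 [ 0.52  -0.138  0.078]
charger 0.68 286 284 [0.545 0.221 0.054]
beaker 0.66 208 241 [0.771 0.039 0.059]
amber_bottle 0.97 187 252 [0.794 0.137 0.077]
amber_bottle 0.69 287 284 [0.543 0.221 0.054]
timer 0.67 346 192 [ 0.422 -0.442  0.019]
top 461.9740869012582 campos [ 0.39  -0.108  1.267]
case 0.73 308 251 [ 0.517 -0.205  0.077]
lid_handle 0.64 312 249 [ 0.522 -0.216  0.079]
beaker 0.89 230 151 [0.806 0.013 0.003]
amber_bottle 0.76 191 150 [0.777 0.108 0.092]
amber_bottle 0.7 169 242 [0.54  0.167 0.019]
timer 0.94 394 289 [ 0.426 -0.441  0.018]
```

View pics/side0.png

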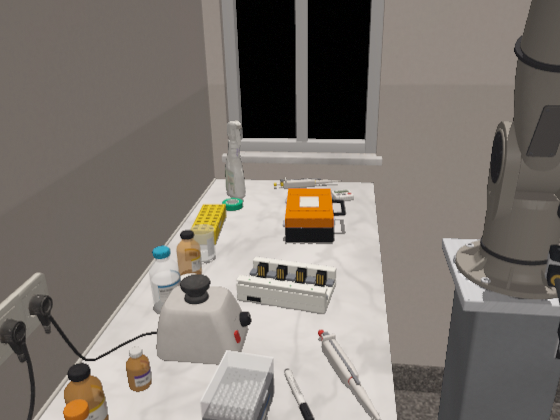

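View pics/top0.png

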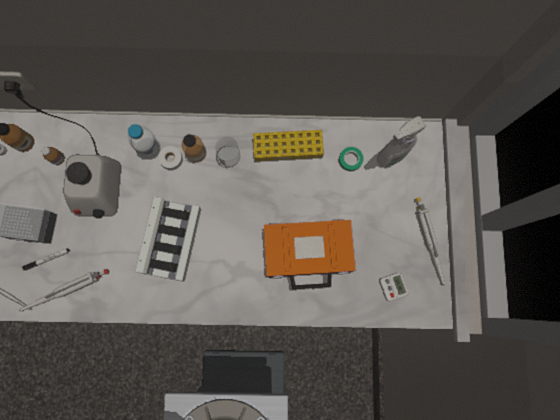

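```bash
python3 - <<'E'
from h import *
g=grab_frame('top'); W=cloud(g); hsv=cv2.cvtColor(g['frame'],cv2.COLOR_RGB2HSV)
def rect(m,n):
    p=(W[m][:,:2]*1000).astype(np.float32); z=W[m][:,2]
    r=cv2.minAreaRect(p); print(n,len(p),np.round(r[0]),np.round(r[1]),round(r[2],2),'z',np.nanpercentile(z,[5,50,95]).round(3))
x,y,z=W[...,0],W[...,1],W[...,2]
er=lambda m:cv2.morphologyEx(m.astype(np.uint8),cv2.MORPH_OPEN,np.ones((3,3)))>0
rect(er((hsv[...,0]<22)&(hsv[...,1]>130)&(z>.065)&(z<.09)&(y<0.05)&(x<.7)),'lid')
rect(er((z>.010)&(z<.065)&(y>.08)&(y<.40)&(x>.4)&(x<.68)),'charger')
rect(er((z>.047)&(z<.06)&(y>.08)&(y<.40)&(x>.4)&(x<.68)),'charger lip')
rect((z>.045)&(z<.07)&(x>.36)&(x<.47)&(y<.0)&(y>-.35),'handle')
E
```

```text
lid 3846 [ 526. -207.] [134. 228.] 4.67 z [0.074 0.077 0.081]
charger 4458 [546. 243.] [314. 268.] 89.9 z [0.015 0.028 0.055]
charger lip 815 [556. 217.] [246. 201.] 89.7 z [0.048 0.053 0.057]
handle 352 [ 441. -217.] [ 38. 221.] 4.52 z [0.058 0.064 0.068]
```

The side view shows the orange case near (310,215) with its handle to the right, and the charger at (287,284) with brass contacts facing the camera. The top view shows the case at (308,250), its handle at (310,283) and the charger at (168,240), with the lip side on the left. The case fits to a yaw of about 4.7°.

```bash
cat >> h.py <<'E'
def ch(wps,start=None):
    "chain of (world p, tool-y angle deg, tool down): cm slide, turn per leg, from the measured pose"
    e,r,s=pose(); m=r.as_matrix(); a=np.degrees(np.arctan2(m[1,1],m[0,1])) 
    for p,b in wps:
        p=np.array(p); d=p-e; c=np.radians(a)
        y=np.array([np.cos(c),np.sin(c),0]); x=np.array([-y[1],y[0],0])*1.0  # x = y x z, z down
        x=np.cross(y,[0,0,-1]); t=(a-b+180)%360-180
        print('slide',np.round([d@x*100,d@y*100,-d[2]*100],2),'turn_z',round(np.radians(t),3)); e,a=p,b
E
python3 - <<'E'
from h import *
g=grab_frame('top'); W=cloud(g); x,y,z=np.moveaxis(W,-1,0)
def big(m,n,zt=None):
    m=cv2.morphologyEx(m.astype(np.uint8),cv2.MORPH_OPEN,np.ones((3,3)))
    k,l,st,_=cv2.connectedComponentsWithStats(m); i=1+np.argmax(st[1:,4]); q=l==i
    r=cv2.minAreaRect((W[q][:,:2]*1000).astype(np.float32)); print(n,q.sum(),np.round(r[0],1),np.round(r[1]),round(r[2],2),W[q][:,2].mean().round(3),'mean',W[q].mean(0).round(3))
b=(y>.08)&(y<.40)&(x>.4)&(x<.68)
big(b&(z>.012)&(z<.07),'charger'); big(b&(z>.049)&(z<.07),'charger lip')
big(b&(z>.025)&(z<.07),'charger high')
ys=np.array([np.cos(np.radians(4.67)),np.sin(np.radians(4.67))]);C=np.array([.526,-.207])
lx=(x-C[0])*ys[0]+(y-C[1])*ys[1]; ly=-(x-C[0])*ys[1]+(y-C[1])*ys[0]
m=(lx<-.085)&(lx>-.115)&(abs(ly)<.06)&(z>.05)&(z<.075)
print('bar local',np.median(lx[m]),np.percentile(ly[m],[2,98]),np.percentile(z[m],[50,90,98]))
hx=C+ys*-.099; print(hx)
ch([((.48,.2,.25),40),((hx[0],hx[1],.20),4.67),((hx[0],hx[1],.048),4.67)])
E
```

```text
charger 3721 [546.7 163.7] [126. 205.] 80.12 0.033 mean [0.545 0.166 0.033]
charger lip 536 [560.1 211.8] [ 26. 193.] 80.13 0.053 mean [0.564 0.211 0.053]
charger high 888 [554.8 209.4] [ 33. 204.] 80.12 0.051 mean [0.552 0.211 0.051]
bar local -0.09789971725467946 [-0.05158743  0.04901689] [0.06362822 0.0674761  0.06956157]
[ 0.42732866 -0.21506025]
slide [-42.36 -37.34  -3.65] turn_z 0.649
slide [-28.41 -30.71   5.  ] turn_z 0.617
slide [ 0.   0.  15.2] turn_z 0.0
```

{"name": "send_rows", "arguments": {
  "slide": [
    [-42.4, -37.3, -3.7],
    [-42.4, -37.3, -3.7],
    [-42.4, -37.3, -3.7],
    [-42.4, -37.3, -3.7],
    [-42.4, -37.3, -3.7],
    [-42.4, -37.3, -3.7],
    [-42.4, -37.3, -3.7],
    [-42.4, -37.3, -3.7],
    [-42.4, -37.3, -3.7],
    [-42.4, -37.3, -3.7]
  ],
  "turn": [
    [0, 0, 0.65],
    [0, 0, 0.65],
    [0, 0, 0.65],
    [0, 0, 0.65],
    [0, 0, 0.65],
    [0, 0, 0.65],
    [0, 0, 0.65],
    [0, 0, 0.65],
    [0, 0, 0.65],
    [0, 0, 0.65]
  ],
  "fingers": 0.28
}}

```text
time: 2.05
ee_pos: [0.4827, 0.1962, 0.2512]
tcp_rot: [0.001, 0.426, 0.905, 0.0]
wrist_force: [0.2, 1.0, -0.1]
width: 0.281
grasp_force: 0.0
```

{"name": "send_rows", "arguments": {
  "slide": [
    [-28.4, -30.7, 5],
    [-28.4, -30.7, 5],
    [-28.4, -30.7, 5],
    [-28.4, -30.7, 5],
    [-28.4, -30.7, 5],
    [-28.4, -30.7, 5],
    [-28.4, -30.7, 5],
    [-28.4, -30.7, 5],
    [-28.4, -30.7, 5],
    [-28.4, -30.7, 5]
  ],
  "turn": [
    [0, 0, 0.617],
    [0, 0, 0.617],
    [0, 0, 0.617],
    [0, 0, 0.617],
    [0, 0, 0.617],
    [0, 0, 0.617],
    [0, 0, 0.617],
    [0, 0, 0.617],
    [0, 0, 0.617],
    [0, 0, 0.617]
  ]
}}

```text
time: 3.3
ee_pos: [0.4278, -0.2132, 0.2006]
tcp_rot: [-0.0, 0.677, 0.736, 0.0]
wrist_force: [-0.3, -0.5, 0.4]
width: 0.28
grasp_force: 0.0
```

```bash
python3 - <<'E'
from h import *
e,r,s=pose(); print(e,r.as_matrix().round(3).tolist(),s['q'],s['width'],s['time'])
ch([((.4275,-.215,.048),4.67)])
E
```

```text
[ 0.42784572 -0.21315328  0.20056742] [[-0.082, 0.997, 0.0], [0.997, 0.082, 0.0], [0.0, 0.0, -1.0]] [-0.48600115  0.14435357  0.90646435  2.0862036  -0.13837412  0.97041119
  0.57606913] 0.27997710811574594 3.3
slide [-0.18 -0.05 15.26] turn_z 0.001
```

{"name": "send_rows", "arguments": {
  "slide": [
    [-0.2, 0, 5],
    [-0.2, 0, 10],
    [-0.2, 0, 15.25],
    [-0.2, 0, 15.25],
    [-0.2, 0, 15.25]
  ],
  "turn": [
    [0, 0, 0],
    [0, 0, 0],
    [0, 0, 0],
    [0, 0, 0],
    [0, 0, 0]
  ]
}}

```text
time: 3.92
ee_pos: [0.4283, -0.2166, 0.0496]
tcp_rot: [0.0, 0.678, 0.735, 0.0]
wrist_force: [-0.6, -0.2, 0.0]
width: 0.278
grasp_force: 0.0
```

{"name": "send_rows", "arguments": {
  "slide": [
    [0, 0, 0],
    [0, 0, 0],
    [0, 0, 0],
    [0, 0, 0],
    [0, 0, 0]
  ],
  "turn": [
    [0, 0, 0],
    [0, 0, 0],
    [0, 0, 0],
    [0, 0, 0],
    [0, 0, 0]
  ],
  "fingers": 0,
  "force": 12
}}

```text
time: 4.55
ee_pos: [0.4294, -0.2164, 0.0494]
tcp_rot: [0.001, 0.678, 0.735, 0.001]
wrist_force: [3.0, 3.2, 12.2]
width: 0.122
grasp_force: 12.0
```

{"name": "send_rows", "arguments": {
  "slide": [
    [0, 0.2, -1.65],
    [0, 0.57, -3.27],
    [0, 1.09, -4.84],
    [0, 1.77, -6.35],
    [0, 2.6, -7.8],
    [0, 3.57, -9.14],
    [0, 4.67, -10.4],
    [0, 5.88, -11.5],
    [0, 7.2, -12.5],
    [0, 8.62, -13.4]
  ],
  "turn": [
    [0, 0, 0],
    [0, 0, 0],
    [0, 0, 0],
    [0, 0, 0],
    [0, 0, 0],
    [0, 0, 0],
    [0, 0, 0],
    [0, 0, 0],
    [0, 0, 0],
    [0, 0, 0]
  ]
}}

```text
time: 5.8
ee_pos: [0.5137, -0.2093, 0.1828]
tcp_rot: [-0.0, 0.678, 0.735, 0.0]
wrist_force: [-0.1, -0.1, -3.5]
width: 0.122
grasp_force: 12.0
```

{"name": "send_rows", "arguments": {
  "slide": [
    [0, 1.5, -0.72],
    [0, 3.06, -1.29],
    [0, 4.66, -1.7],
    [0, 6.31, -1.94],
    [0, 7.96, -2.0],
    [0, 9.62, -1.94],
    [0, 9.62, -1.94]
  ],
  "turn": [
    [0, 0, 0],
    [0, 0, 0],
    [0, 0, 0],
    [0, 0, 0],
    [0, 0, 0],
    [0, 0, 0],
    [0, 0, 0]
  ]
}}

```text
time: 6.68
ee_pos: [0.6107, -0.2019, 0.201]
tcp_rot: [0.0, 0.678, 0.735, -0.0]
wrist_force: [1.0, 1.5, 3.4]
width: 0.123
grasp_force: 12.0
```

{"name": "send_rows", "arguments": {
  "slide": [
    [0, 0, 0],
    [0, 0, 0],
    [0, 0, -3],
    [0, 0, -8],
    [0, 0, -12],
    [0, 0, -12]
  ],
  "turn": [
    [0, 0, 0],
    [0, 0, 0],
    [0, 0, 0],
    [0, 0, 0],
    [0, 0, 0],
    [0, 0, 0]
  ],
  "fingers": 0.6
}}

```text
time: 7.42
ee_pos: [0.61, -0.2027, 0.3243]
tcp_rot: [0.002, 0.678, 0.735, 0.001]
wrist_force: [-0.3, -0.6, -0.8]
width: 0.598
grasp_force: 0.0
```

{"name": "send_rows", "arguments": {
  "slide": [
    [30, -10, 0],
    [30, -10, 0],
    [30, -10, 0],
    [30, -10, 0],
    [30, -10, 0],
    [30, -10, 0]
  ],
  "turn": [
    [0, 0, 0],
    [0, 0, 0],
    [0, 0, 0],
    [0, 0, 0],
    [0, 0, 0],
    [0, 0, 0]
  ]
}}

```text
time: 8.18
ee_pos: [0.4834, 0.0934, 0.3205]
tcp_rot: [-0.001, 0.676, 0.737, -0.0]
wrist_force: [0.2, -0.5, -1.2]
width: 0.601
grasp_force: 0.0
```

```bash
cat > look.py <<'E'
from h import *
import sys
g=grab_frame('top'); W=cloud(g); save(g,sys.argv[1]); print(observe()['time'],observe()['ee_pos'])
cv2.imwrite('pics/c_'+sys.argv[1],cv2.resize(g['frame'][190:310,120:370,::-1],None,fx=3.2,fy=3.2,interpolation=cv2.INTER_CUBIC))
th=np.radians(4.67); ys=np.array([np.cos(th),np.sin(th)]);C=np.array([.526,-.207])
for k in '1234':
  for q in ('pack'+k,'pack'+k+'_contacts'):
    if k>'1': break
    for d in recognise(g,q):
        u,v=map(int,np.round(d['uv'])); w=np.nanmedian(W[v-1:v+2,u-1:u+2].reshape(-1,3),0); D=w[:2]-C
        print(q,round(d['p'],2),u,v,w.round(3),'case xy',np.round([D@ys,D@[-ys[1],ys[0]]],3))
E
python3 look.py a.png
```

```text
8.225 [0.48425366 0.09146352 0.32070734]
pack1 0.76 281 248 [ 0.527 -0.136  0.043] case xy [0.007 0.07 ]
pack1 0.58 318 250 [ 0.524 -0.235  0.043] case xy [-0.005 -0.028]
pack1 0.52 337 245 [ 0.538 -0.286  0.042] case xy [ 0.006 -0.079]
pack1 0.46 186 232 [0.565 0.117 0.048] case xy [0.066 0.32 ]
pack1_contacts 0.48 321 247 [ 0.532 -0.243  0.039] case xy [ 0.003 -0.036]
```

View pics/c_a.png

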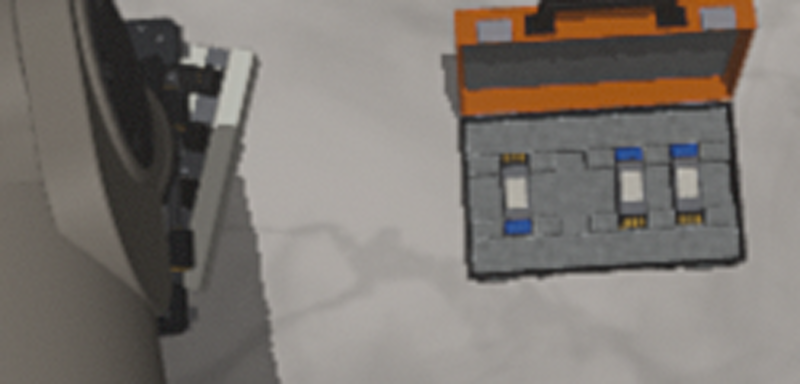

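The lid stands open and rests on its stop. There are three packs, at crop (515,195), (631,188) and (687,185). The left one has its brass end toward the hinge. The other two have theirs toward the handle.

```bash
cat > packs.py <<'E'
from h import *
th=np.radians(4.67); U=np.array([[np.cos(th),np.sin(th)],[-np.sin(th),np.cos(th)]]);C=np.array([.526,-.207])
g=grab_frame('top'); f,Rm,t=cam(g)
# rays to plane z=.042
v,u=np.mgrid[0:420,0:560]; d=np.stack([(u-g['cx'])/f,(v-g['cy'])/f,np.ones(u.shape)],-1)@Rm; o=-Rm.T@t
P=o+d*((.042-o[2])/d[...,2])[...,None]; L=(P[...,:2]-C)@U.T*1000
hsv=cv2.cvtColor(g['frame'],cv2.COLOR_RGB2HSV).astype(int); H,S,V=np.moveaxis(hsv,-1,0)
ins=(abs(L[...,0])<60)&(abs(L[...,1])<108)
blue=ins&(H>100)&(H<130)&(S>120); brass=ins&(H>12)&(H<35)&(S>90)&(V>70); band=ins&(S<60)&(V>165)
for n,m in(('blue',blue),('brass',brass),('band',band)):
    k,l,st,_=cv2.connectedComponentsWithStats(cv2.dilate(m.astype(np.uint8),np.ones((2,2))))
    for i in range(1,k):
        q=(l==i)&m
        if q.sum()>8: print(n,q.sum(),L[q].mean(0).round(1),'span',np.ptp(L[q],axis=0).round(0))
# interior edges: black rim
W=cloud(g); z=W[...,2]; m=ins&(z>.038)&(z<.047)
k,l,st,_=cv2.connectedComponentsWithStats(m.astype(np.uint8)); lw=(W[...,:2]-C)@U.T*1000
for i in range(1,k):
    q=l==i
    if q.sum()>60: r=cv2.minAreaRect(lw[q].astype(np.float32)); print('hi',q.sum(),np.round(r[0],1),np.round(r[1]),round(r[2],1),np.median(z[q]).round(4))
E
python3 packs.py
```

```text
blue 31 [ 29.1 -71.7] span [ 9. 19.]
blue 32 [ 29.  -25.2] span [ 9. 22.]
blue 31 [-26.2  71.4] span [ 9. 19.]
brass 16 [31.9 71.2] span [ 6. 16.]
brass 21 [-28.6 -71. ] span [ 6. 16.]
brass 20 [-28.5 -24.4] span [ 6. 19.]
band 39 [  2.3 -71.5] span [19. 13.]
band 42 [  1.7 -25.3] span [21. 12.]
band 42 [ 1.8 70.6] span [22. 12.]
hi 187 [  2.1 -26.4] [23. 67.] 87.6 0.0419
hi 184 [  0.9 -72.3] [24. 65.] 85.8 0.0422
hi 188 [ 2.8 70.3] [68. 22.] 0.1 0.0419
```

```bash
cat >> h.py <<'E'
_t=np.radians(4.67); CU=np.array([[np.cos(_t),-np.sin(_t)],[np.sin(_t),np.cos(_t)]]); CC=np.array([.526,-.207])
def case(x,y,z): return [*(CC+CU@np.array([x,y])/1000),z/1000]
E
python3 - <<'E'
from h import *
p=case(1.5,71,30)
print(p); ch([(p[:2]+[.15],94.67),(p,94.67)])
E
```

```text
[np.float64(0.521714437418893), np.float64(-0.13611358414080016), 0.03]
slide [-22.62   1.83  17.1 ] turn_z -1.574
slide [ 0.  0. 12.] turn_z 0.0
```

{"name": "send_rows", "arguments": {
  "slide": [
    [-11, 0.9, 4],
    [-22.6, 1.8, 12],
    [-22.6, 1.8, 17.1],
    [-22.6, 1.8, 17.1],
    [-22.6, 1.8, 17.1],
    [-22.6, 1.8, 17.1],
    [-22.6, 1.8, 17.1],
    [-22.6, 1.8, 17.1],
    [-22.6, 1.8, 17.1],
    [-22.6, 1.8, 17.1]
  ],
  "turn": [
    [0, 0, -1.57],
    [0, 0, -1.57],
    [0, 0, -1.57],
    [0, 0, -1.57],
    [0, 0, -1.57],
    [0, 0, -1.57],
    [0, 0, -1.57],
    [0, 0, -1.57],
    [0, 0, -1.57],
    [0, 0, -1.57]
  ],
  "fingers": 0.36
}}

```text
time: 9.62
ee_pos: [0.5212, -0.1368, 0.15]
tcp_rot: [-0.0, -0.041, 0.999, -0.0]
wrist_force: [0.2, -0.4, -0.1]
width: 0.358
grasp_force: 0.0
```

```bash
cat > chg.py <<'E'
from h import *
# charger fit from depth edges: pixels at deck..top heights, averaged over 3 shots, arm masked by z<.07
A=[]
for i in range(3):
    g=grab_frame('top'); A.append(cloud(g))
W=np.nanmedian(A,0); x,y,z=np.moveaxis(W,-1,0); b=(y>.02)&(y<.33)&(x>.4)&(x<.7)
m=cv2.morphologyEx((b&(z>.012)&(z<.07)).astype(np.uint8),cv2.MORPH_OPEN,np.ones((3,3)))
k,l,st,_=cv2.connectedComponentsWithStats(m); q=l==1+np.argmax(st[1:,4]); r=cv2.minAreaRect((W[q][:,:2]*1000).astype(np.float32)); print(q.sum(),r)
a=np.radians(-9.88); V=np.array([[np.cos(a),np.sin(a)],[-np.sin(a),np.cos(a)]]); L=(W[...,:2]-[.5467,.1637])@V.T*1000
for s in range(-50,51,20):
    k=q&(abs(L[...,1]-s)<6); print('y',s,'x',np.percentile(L[...,0][k],[1,99]).round(1),end=' ')
print()
for s in range(-85,86,34):
    k=q&(abs(L[...,0]-s)<6); print('x',s,'y',np.percentile(L[...,1][k],[1,99]).round(1),end=' ')
print()
# profile along y in bay centres & dark block pixels
V_=cv2.cvtColor(g['frame'],cv2.COLOR_RGB2HSV)[...,2]
bl=q&(z>.040)&(z<.05)&(L[...,1]<-20)
k,l,st,_=cv2.connectedComponentsWithStats(bl.astype(np.uint8))
for i in range(1,k):
    if st[i,4]>8: p=L[l==i]; print('block',st[i,4],p.mean(0).round(1),p.min(0).round(1),p.max(0).round(1),z[l==i].mean().round(4))
lip=q&(z>.0505)&(L[...,1]>20); print('lip top y',np.percentile(L[...,1][lip],[2,98]).round(1),'x',np.percentile(L[...,0][lip],[1,99]).round(1))
E
python3 chg.py; python3 - <<'E'
from h import *
e,r,s=pose(); print(e,s['q'].round(2) if hasattr(s['q'],'round') else s['q'])
ch([(case(1.5,71,30),94.67)])
E
```

```text
3772 ((546.6359252929688, 164.16970825195312), (126.07444763183594, 205.22927856445312), 80.20884704589844)
y -50 x [-99.8  99.7] y -30 x [-100.3   99.1] y -10 x [-100.1  100. ] y 10 x [-101.    99.8] y 30 x [-100.6  100.7] y 50 x [-101.    99.1] 
x -85 y [-61.8  61.5] x -51 y [-61.8  60.5] x -17 y [-61.8  61.1] x 17 y [-62.   60.4] x 51 y [-62.1  60.9] x 85 y [-62.2  60.7] 
block 558 [ -0.5 -52.5] [-101.5  -62.7] [102.  -40.8] 0.0472
block 32 [ 72.  -27.1] [ 61.5 -31.8] [ 83.  -21.5] 0.0455
block 30 [ 23.9 -27.5] [ 14.1 -31.9] [ 33.7 -21.9] 0.0456
block 34 [-24.  -27.4] [-34.2 -31.9] [-13.7 -21.2] 0.0455
block 35 [-71.7 -27.3] [-82.2 -32.4] [-61.5 -21.3] 0.0455
lip top y [38.4 61.8] x [-99.7  99.7]
[ 0.5212735  -0.1363536   0.15015997] [-0.37  0.32  0.62  2.   -0.23  0.89  2.01]
slide [-0.05  0.02 12.02] turn_z -0.007chg.py:6: RuntimeWarning: All-NaN slice encountered
  W=np.nanmedian(A,0); x,y,z=np.moveaxis(W,-1,0); b=(y>.02)&(y<.33)&(x>.4)&(x<.7)
```

{"name": "send_rows", "arguments": {
  "slide": [
    [0, 0, 4],
    [0, 0, 8],
    [0, 0, 11],
    [0, 0, 12],
    [0, 0, 12]
  ],
  "turn": [
    [0, 0, 0],
    [0, 0, 0],
    [0, 0, 0],
    [0, 0, 0],
    [0, 0, 0]
  ]
}}

```text
time: 10.4
ee_pos: [0.5216, -0.1354, 0.0304]
tcp_rot: [-0.0, -0.038, 0.999, -0.0]
wrist_force: [-0.3, 0.1, -0.4]
width: 0.362
grasp_force: 0.0
```

{"name": "send_rows", "arguments": {
  "slide": [
    [0, 0, 0],
    [0, 0, 0],
    [0, 0, 0],
    [0, 0, 0]
  ],
  "turn": [
    [0, 0, 0],
    [0, 0, 0],
    [0, 0, 0],
    [0, 0, 0]
  ],
  "fingers": 0,
  "force": 40
}}

```text
time: 10.9
ee_pos: [0.5223, -0.1348, 0.0314]
tcp_rot: [0.001, -0.039, 0.999, 0.0]
wrist_force: [-1.8, -0.2, 9.7]
width: 0.232
grasp_force: 40.0
```

{"name": "send_rows", "arguments": {
  "slide": [
    [0, 0, -2],
    [0, 0, -6],
    [0, 0, -11],
    [0, 0, -15],
    [0, 0, -15]
  ],
  "turn": [
    [0, 0, 0],
    [0, 0, 0],
    [0, 0, 0],
    [0, 0, 0],
    [0, 0, 0]
  ]
}}

```text
time: 11.52
ee_pos: [0.5232, -0.1349, 0.1835]
tcp_rot: [0.003, -0.04, 0.999, 0.0]
wrist_force: [-0.9, -0.8, -1.0]
width: 0.232
grasp_force: 40.0
```

```bash
cat >> h.py <<'E'
_a=np.radians(-9.85); XU=np.array([[np.cos(_a),-np.sin(_a)],[np.sin(_a),np.cos(_a)]]); XC=np.array([.5466,.1638])
def chg(x,y,z): return [*(XC+XU@np.array([x,y])/1000),z/1000]
E
python3 - <<'E'
from h import *
e,r,s=pose(); print(e,s['width'])
ch([(chg(-24,25,140),-9.85)])
E
```

```text
[ 0.52322565 -0.13487255  0.18346774] 0.2324530012955632
slide [-2.99 32.61  4.35] turn_z 1.822
```

{"name": "send_rows", "arguments": {
  "slide": [
    [-0.3, 3.5, 0],
    [-0.6, 7, 0],
    [-1, 11, 0],
    [-1.3, 15, 0],
    [-1.6, 19, 0],
    [-2, 22.5, 0],
    [-2.4, 26, 0],
    [-2.7, 30, 1],
    [-3, 32.6, 3],
    [-3, 32.6, 4.3]
  ],
  "turn": [
    [0, 0, 0.182],
    [0, 0, 0.364],
    [0, 0, 0.546],
    [0, 0, 0.728],
    [0, 0, 0.91],
    [0, 0, 1.09],
    [0, 0, 1.27],
    [0, 0, 1.46],
    [0, 0, 1.64],
    [0, 0, 1.82]
  ]
}}

```text
time: 12.78
ee_pos: [0.5249, 0.1948, 0.1356]
tcp_rot: [-0.0, 0.765, 0.643, -0.001]
wrist_force: [0.2, -0.8, -0.5]
width: 0.229
grasp_force: 40.0
```

{"name": "send_rows", "arguments": {
  "slide": [
    [0, 0, 0],
    [0, 0, 0],
    [0, 0, 0],
    [0, 0, 0],
    [0, 0, 0],
    [0, 0, 0]
  ],
  "turn": [
    [0, 0.15, 0],
    [0, 0.3, 0],
    [0, 0.45, 0],
    [0, 0.61, 0],
    [0, 0.61, 0],
    [0, 0.61, 0]
  ]
}}

```text
time: 13.52
ee_pos: [0.5252, 0.1919, 0.1364]
tcp_rot: [-0.194, 0.73, 0.614, 0.23]
wrist_force: [-0.8, -0.0, -1.0]
width: 0.23
grasp_force: 40.0
```

```bash
cat > ins.py <<'E'
from h import *
import sys
bx=float(sys.argv[1]); e,r,s=pose(); m=r.as_matrix(); t=np.linalg.inv(XU)@(e[:2]-XC)*1000
print('charger TCP',t.round(1),round(e[2]*1000,1),'yaw',np.degrees(np.arctan2(m[1,1],m[0,1])).round(2),'tilt',np.degrees(np.arctan2(m@[0,0,1]@np.array([0,0,0]) if 0 else np.hypot(*m[:2,2]),-m[2,2])).round(2),'q',np.round(s['q'],2),'w',round(s['width'],3),'t',s['time'])
cur=np.degrees(np.hypot(*m[:2,2])*0+np.arctan2(np.hypot(*m[:2,2]),-m[2,2]))
Rw=np.zeros((3,3)); 
def tgt(al): # tool axes world
    a=np.radians(al); ux=np.r_[XU[:,0],0]; uy=np.r_[XU[:,1],0]; uz=np.array([0,0,1.])
    Z=np.sin(a)*uy-np.cos(a)*uz; X=np.cross(ux,Z); return np.stack([X,ux,Z],1)
for al,yy,zz in [(35,11,75),(35,11,51),(35,-6,47),(27.5,-5,43),(20,-5,39.7),(10,-5.5,34.3),(0,-7,28.4)]:
    p=np.array(chg(bx,yy,zz)); print(al,yy,zz,'slide',(m.T@(p-e)*100).round(2),'turn',R.from_matrix(m.T@tgt(al)).as_rotvec().round(3))
E
python3 ins.py -24
```

```text
charger TCP [-25.9  24. ] 136.4 yaw -9.84 tilt 34.99 q [-0.29  0.32  0.21  2.15 -1.02  0.8   0.51] w 0.23 t 13.525
35 11 75 slide [-4.59  0.19  4.29] turn [-0.001  0.    -0.001]
35 11 51 slide [-5.96  0.2   6.25] turn [-0.001  0.    -0.001]
35 -6 47 slide [-7.59  0.2   5.61] turn [-0.001  0.    -0.001]
27.5 -5 43 slide [-7.73  0.2   5.99] turn [-0.001 -0.131 -0.   ]
20 -5 39.7 slide [-7.92  0.2   6.26] turn [-0.001 -0.262 -0.   ]
10 -5.5 34.3 slide [-8.27  0.2   6.68] turn [-0.001 -0.436 -0.   ]
0 -7 28.4 slide [-8.73  0.2   7.07] turn [-0.001 -0.611 -0.   ]
```

{"name": "send_rows", "arguments": {
  "slide": [
    [-1.5, 0.1, 1.5],
    [-3, 0.2, 3],
    [-4.6, 0.2, 4.3],
    [-4.6, 0.2, 4.3]
  ],
  "turn": [
    [0, 0, 0],
    [0, 0, 0],
    [0, 0, 0],
    [0, 0, 0]
  ]
}}

```text
time: 14.02
ee_pos: [0.5245, 0.1784, 0.0741]
tcp_rot: [-0.194, 0.73, 0.614, 0.229]
wrist_force: [0.1, 0.1, -0.7]
width: 0.231
grasp_force: 4.0
```

```bash
python3 ins.py -24; python3 - <<'E'
from h import *
for n in('top','side'):
    g=grab_frame(n); u,v=map(int,proj(g,chg(-24,0,50))); c=g['frame'][max(0,v-50):v+50,max(0,u-65):u+65,::-1]
    cv2.imwrite('pics/i1_%s.png'%n,cv2.resize(c,(390,300) if 0 else None,fx=3,fy=3,interpolation=cv2.INTER_CUBIC))
a=[cv2.imread('pics/i1_%s.png'%n) for n in('top','side')]
h=min(x.shape[0] for x in a); cv2.imwrite('pics/i1.png',np.hstack([x[:h] for x in a]))
E
```

```text
charger TCP [-24.2  10.6] 74.1 yaw -9.87 tilt 34.92 q [ 0.01  0.43 -0.12  2.16 -1.01  0.65  0.6 ] w 0.231 t 14.025
35 11 75 slide [ 0.08  0.02 -0.05] turn [-0.003  0.001 -0.002]
35 11 51 slide [-1.29  0.03  1.92] turn [-0.003  0.001 -0.002]
35 -6 47 slide [-2.91  0.03  1.28] turn [-0.003  0.001 -0.002]
27.5 -5 43 slide [-3.06  0.04  1.66] turn [-0.003 -0.13  -0.002]
20 -5 39.7 slide [-3.25  0.04  1.93] turn [-0.003 -0.26  -0.002]
10 -5.5 34.3 slide [-3.6   0.04  2.35] turn [-0.003 -0.435 -0.002]
0 -7 28.4 slide [-4.06  0.04  2.74] turn [-0.003 -0.609 -0.001]
```

View pics/i1.png

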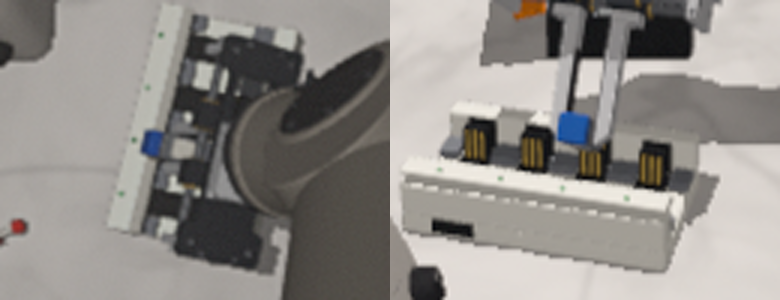

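The top view shows the blue end at crop (152,143), on the lip side of bay 2. The side view shows it at (573,128), between the fingers. The grip reading fell to 4 N, so I'll let it recover and check whether the pack slipped.

{"name": "send_rows", "arguments": {
  "slide": [
    [0, 0, 0],
    [0, 0, 0],
    [0, 0, 0],
    [0, 0, 0]
  ],
  "turn": [
    [0, 0, 0],
    [0, 0, 0],
    [0, 0, 0],
    [0, 0, 0]
  ],
  "fingers": 0,
  "force": 40
}}

```text
time: 14.62
ee_pos: [0.5255, 0.1796, 0.0759]
tcp_rot: [-0.193, 0.729, 0.615, 0.23]
wrist_force: [-0.1, 0.4, -0.3]
width: 0.232
grasp_force: 40.0
```

```bash
cat > held.py <<'E'
from h import *
import sys
e,r,s=pose(); m=r.as_matrix(); print('grip',s['grasp_force'],s['width'])
for n in('top','side'):
    g=grab_frame(n); W=cloud(g); D=(W-e)@m*1000  # tool coords
    hsv=cv2.cvtColor(g['frame'],cv2.COLOR_RGB2HSV).astype(int); H,S,V=np.moveaxis(hsv,-1,0)
    near=(abs(D[...,0])<60)&(abs(D[...,1])<13)&(abs(D[...,2])<40)
    b=near&(H>100)&(H<130)&(S>110); p=D[b]
    print(n,'blue',len(p),'mean',p.mean(0).round(1),'lo',np.percentile(p,5,axis=0).round(1),'hi',np.percentile(p,95,axis=0).round(1)) if len(p)>5 else print(n,'no blue')
    w=near&(S<60)&(V>165)&(abs(D[...,0])<16); p=D[w]
    if len(p)>8: print('  band',len(p),p.mean(0).round(1), 'slope',np.polyfit(p[:,0],p[:,2],1).round(2))
    w=near&(abs(D[...,1])<9)&(D[...,2]>-25)&(D[...,2]<0); p=D[w]
    if len(p)>20: print('  top face', len(p),'slope/off',np.polyfit(p[:,0],p[:,2],1).round(3),'x',np.percentile(p[:,0],[2,98]).round(1))
E
python3 held.py
```

```text
grip 39.99991714954376 0.23176172190527453
top blue 40 mean [28.5 -0.9 -9.3] lo [ 23.7  -9.5 -15.4] hi [31.4  7.9 -0.1]
  band 20 [ 2.6 -0.5 -9.1] slope [  1.19 -12.27]
  top face 124 slope/off [  0.036 -11.662] x [-21.   31.4]
side blue 101 mean [32.2 -0.4  1.1] lo [ 28.3 -10.1  -8.6] hi [36.3 10.  10.5]
  top face 41 slope/off [ 0.079 -8.217] x [29.7 36.6]
```

The pack has not slipped: its top face is at tool z of about -12 mm and its blue end at about +32 mm. I'll insert it now.

{"name": "send_rows", "arguments": {
  "slide": [
    [-0.7, 0, 1.0],
    [-1.38, 0, 1.97],
    [-1.38, 0, 1.97],
    [-1.9, 0, 1.75],
    [-2.5, 0, 1.5],
    [-3.0, 0, 1.32],
    [-3.0, 0, 1.32]
  ],
  "turn": [
    [0, 0, 0],
    [0, 0, 0],
    [0, 0, 0],
    [0, 0, 0],
    [0, 0, 0],
    [0, 0, 0],
    [0, 0, 0]
  ]
}}

```text
time: 15.6
ee_pos: [0.5229, 0.1631, 0.0487]
tcp_rot: [-0.194, 0.729, 0.615, 0.23]
wrist_force: [1.1, 9.2, 1.4]
width: 0.232
grasp_force: 40.0
```

```bash
python3 held.py; python3 ins.py -24; python3 -c "
from h import *
print(observe()['wrist_force'])"
```

```text
grip 39.99880850315094 0.2323972444025273
top blue 48 mean [29.  -1.3 -7.4] lo [ 24.  -10.5 -14.9] hi [32.7  8.7  4.2]
  band 21 [  1.8  -0.1 -12.1] slope [  0.03 -12.13]
  top face 122 slope/off [  0.036 -11.925] x [-23.5  32.2]
side blue 98 mean [32.8 -0.4  1. ] lo [ 28.9 -10.   -9.3] hi [36.9  9.5 10.5]
  top face 52 slope/off [  0.228 -12.864] x [-33.6  36.6]
charger TCP [-23.3  -4.6] 48.7 yaw -9.69 tilt 35.02 q [ 0.12  0.48 -0.21  2.17 -1.01  0.6   0.65] w 0.228 t 15.7
35 11 75 slide [ 2.79 -0.07 -1.26] turn [-0.001 -0.     0.003]
35 11 51 slide [ 1.41 -0.07  0.7 ] turn [-0.001 -0.     0.003]
35 -6 47 slide [-0.21 -0.08  0.06] turn [-0.001 -0.     0.003]
27.5 -5 43 slide [-0.36 -0.08  0.44] turn [-0.001 -0.131  0.003]
20 -5 39.7 slide [-0.55 -0.08  0.71] turn [-0.001 -0.262  0.003]
10 -5.5 34.3 slide [-0.9  -0.08  1.12] turn [-0.    -0.437  0.003]
0 -7 28.4 slide [-1.36 -0.08  1.52] turn [-0.    -0.611  0.003]
[1.71390174 8.65674203 0.65013317]
```

{"name": "send_rows", "arguments": {
  "slide": [
    [-0.25, 0, 0.3],
    [-0.35, 0, 0.45],
    [-0.45, 0, 0.58],
    [-0.8, 0, 0.98],
    [-1.0, 0, 1.2],
    [-1.25, 0, 1.4],
    [-1.25, 0, 1.4],
    [-1.25, 0, 1.4]
  ],
  "turn": [
    [0, -0.131, 0],
    [0, -0.2, 0],
    [0, -0.262, 0],
    [0, -0.436, 0],
    [0, -0.53, 0],
    [0, -0.611, 0],
    [0, -0.611, 0],
    [0, -0.611, 0]
  ]
}}

```text
time: 16.7
ee_pos: [0.523, 0.1627, 0.0302]
tcp_rot: [0.0, 0.764, 0.645, 0.001]
wrist_force: [0.5, 9.1, 4.1]
width: 0.233
grasp_force: 40.0
```

```bash
python3 held.py; python3 ins.py -24|head -1; python3 -c "
from h import *
print(observe()['wrist_force'])"
```

```text
grip 40.002286434173584 0.2334410177475754
top no blue
  top face 125 slope/off [ 0.167 -7.608] x [-56.8 -10.2]
side no blue
  top face 132 slope/off [ -0.078 -13.054] x [-39.2  59.9]
charger TCP [-23.   -5.7] 30.1 yaw -9.67 tilt 0.11 q [-0.67  0.48  0.32  2.05 -0.24  0.64 -0.36] w 0.231 t 16.8
[-0.33847274  9.94284082  2.94751637]
```

{"name": "send_rows", "arguments": {
  "slide": [
    [0, 0, 0.2],
    [0, 0, 0.2]
  ],
  "turn": [
    [0, 0, 0],
    [0, 0, 0]
  ]
}}

```text
time: 17.05
ee_pos: [0.5231, 0.1621, 0.0292]
tcp_rot: [-0.0, 0.764, 0.645, 0.001]
wrist_force: [-7.4, 8.5, 26.8]
width: 0.23
grasp_force: 40.0
```

{"name": "send_rows", "arguments": {
  "slide": [
    [0, 0, 0],
    [0, 0, 0],
    [0, 0, 0],
    [0, 0, -3],
    [0, 0, -8],
    [0, 0, -11],
    [0, 0, -11]
  ],
  "turn": [
    [0, 0, 0],
    [0, 0, 0],
    [0, 0, 0],
    [0, 0, 0],
    [0, 0, 0],
    [0, 0, 0],
    [0, 0, 0]
  ],
  "fingers": 0.34
}}

```text
time: 17.92
ee_pos: [0.5237, 0.1605, 0.1398]
tcp_rot: [0.001, 0.765, 0.644, 0.002]
wrist_force: [0.4, -0.2, -0.4]
width: 0.34
grasp_force: 0.0
```

```bash
python3 packs.py; python3 - <<'E'
from h import *
e,r,s=pose(); print(e,s['time'])
for yy in(-25,-71.5): p=case(1.5,yy,30); ch([(p[:2]+[.15],-85.33),(p,-85.33)])
E
```

```text
blue 31 [ 29.1 -71.7] span [ 9. 19.]
blue 34 [ 28.9 -25. ] span [ 9. 22.]
brass 21 [-28.5 -71.4] span [ 6. 19.]
brass 20 [-28.5 -24.4] span [ 6. 19.]
band 40 [  2.4 -71.7] span [19. 14.]
band 43 [  1.4 -25.3] span [22. 12.]
hi 193 [  0.9 -72.5] [22. 65.] 88.8 0.0421
hi 196 [  1.  -25.6] [22. 66.] 89.6 0.0424
[0.5228148  0.16033184 0.13830564] 17.975
slide [-38.53   7.32  -1.17] turn_z 1.319
slide [ 0.  0. 12.] turn_z 0.0
slide [-43.03   8.48  -1.17] turn_z 1.319
slide [ 0.  0. 12.] turn_z 0.0
```

{"name": "send_rows", "arguments": {
  "slide": [
    [-4.5, 0.9, -1.2],
    [-9, 1.8, -1.2],
    [-14, 2.7, -1.2],
    [-19, 3.6, -1.2],
    [-24, 4.6, -1.2],
    [-29, 5.5, -1.2],
    [-34, 6.5, -1.2],
    [-38.5, 7.3, -1.2],
    [-38.5, 7.3, -1.2],
    [-38.5, 7.3, -1.2]
  ],
  "turn": [
    [0, 0, 0.18],
    [0, 0, 0.36],
    [0, 0, 0.54],
    [0, 0, 0.72],
    [0, 0, 0.9],
    [0, 0, 1.08],
    [0, 0, 1.26],
    [0, 0, 1.32],
    [0, 0, 1.32],
    [0, 0, 1.32]
  ],
  "fingers": 0.36
}}

```text
time: 19.23
ee_pos: [0.5285, -0.231, 0.1487]
tcp_rot: [0.0, 0.999, 0.04, -0.001]
wrist_force: [-0.3, 0.4, -0.9]
width: 0.36
grasp_force: 0.0
```

```bash
cat > seated.py <<'E'
from h import *
import sys
A=[grab_frame('top') for _ in range(2)]; g=A[-1]; W=np.nanmedian([cloud(a) for a in A],0)
L=(W[...,:2]-XC)@XU*1000; z=W[...,2]*1000
hsv=cv2.cvtColor(g['frame'],cv2.COLOR_RGB2HSV).astype(int); H,S,V=np.moveaxis(hsv,-1,0)
for bx in(-72,-24,24,72):
    q=(abs(L[...,0]-bx)<8); print(bx,[(y,round(float(np.nanmedian(z[q&(abs(L[...,1]-y)<3)])),1)) for y in range(-36,45,6) if (q&(abs(L[...,1]-y)<3)).sum()>1])
    b=q&(H>100)&(H<130)&(S>110)&(abs(L[...,1])<50)
    if b.sum()>3: print('   blue',b.sum(),L[b].mean(0).round(1),'y',L[b][:,1].min().round(1),L[b][:,1].max().round(1))
c=[]
for n in('top','side'):
    g=grab_frame(n) if n=='side' else g; u,v=map(int,proj(g,chg(0,0,40))); k=g['frame'][v-45:v+45,u-60:u+60,::-1]; c.append(cv2.resize(k,None,fx=3.3,fy=3.3,interpolation=cv2.INTER_CUBIC))
cv2.imwrite('pics/'+sys.argv[1],np.hstack(c))
E
python3 seated.py s1.png; python3 - <<'E'
from h import *
e,r,s=pose(); print(e,s['time']); ch([(case(1.2,-25.2,30),-85.33)])
E
```

```text
-72 [(-36, 18.9), (-30, 38.7), (-24, 46.7), (-12, 19.2), (-6, 17.7), (0, 19.2), (6, 17.8), (12, 18.4), (18, 18.1), (24, 18.0), (30, 18.8), (36, 20.0), (42, 51.4)]
-24 [(-36, 36.0), (-30, 45.6), (-24, 41.5), (-18, 40.7), (-12, 40.4), (-6, 40.6), (0, 40.2), (6, 41.0), (12, 40.8), (18, 40.5), (24, 40.2), (30, 39.1), (36, 44.8), (42, 52.7)]
   blue 10 [-23.1  33.6] y 31.8 35.3
24 [(-36, 19.1), (-30, 39.9), (-24, 46.3), (-18, 19.2), (-12, 18.9), (-6, 18.7), (0, 19.3), (6, 18.8), (12, 18.9), (18, 18.4), (24, 18.6), (30, 18.9), (36, 44.1), (42, 51.8)]
72 [(-36, 18.7), (-30, 40.3), (-24, 46.2), (-18, 18.2), (-12, 18.6), (-6, 17.9), (0, 19.0), (6, 19.3), (12, 18.7), (18, 19.2), (24, 19.6), (30, 17.5), (36, 44.0), (42, 51.1)]
[ 0.52916878 -0.23009486  0.14924877] 19.375
slide [-1.000e-02  1.900e-01  1.192e+01] turn_z 0.001seated.py:3: RuntimeWarning: All-NaN slice encountered
  A=[grab_frame('top') for _ in range(2)]; g=A[-1]; W=np.nanmedian([cloud(a) for a in A],0)
```

View pics/s1.png

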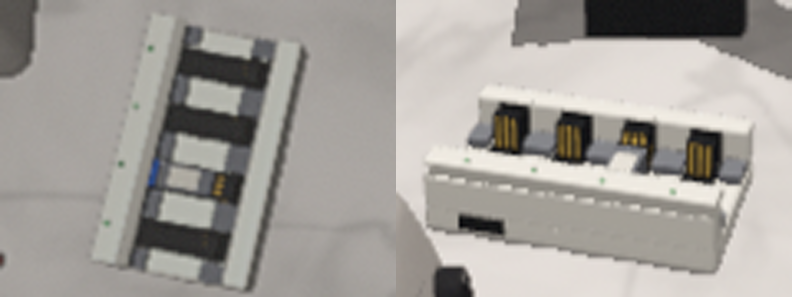

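The picture shows the first pack lying flat in bay 2, with its blue end at crop (153,173) under the lip and its brass at (219,183) against the block. Its top is at z of about 40.5 mm, which is right. Next is the second pack.

{"name": "send_rows", "arguments": {
  "slide": [
    [0, 0.15, 4],
    [0, 0.15, 8],
    [0, 0.15, 11],
    [0, 0.15, 11.9],
    [0, 0.15, 11.9]
  ],
  "turn": [
    [0, 0, 0],
    [0, 0, 0],
    [0, 0, 0],
    [0, 0, 0],
    [0, 0, 0]
  ]
}}

```text
time: 20.0
ee_pos: [0.5293, -0.2326, 0.0308]
tcp_rot: [0.001, 0.999, 0.041, -0.0]
wrist_force: [0.1, -0.3, 0.1]
width: 0.361
grasp_force: 0.0
```

{"name": "send_rows", "arguments": {
  "slide": [
    [0, 0, 0],
    [0, 0, 0],
    [0, 0, 0],
    [0, 0, 0]
  ],
  "turn": [
    [0, 0, 0],
    [0, 0, 0],
    [0, 0, 0],
    [0, 0, 0]
  ],
  "fingers": 0,
  "force": 40
}}

```text
time: 20.5
ee_pos: [0.5299, -0.2328, 0.0317]
tcp_rot: [0.0, 0.999, 0.04, 0.001]
wrist_force: [-0.2, 1.8, 8.6]
width: 0.228
grasp_force: 40.0
```

{"name": "send_rows", "arguments": {
  "slide": [
    [0, 0, -2],
    [0, 0, -6],
    [0, 0, -11],
    [0, 0, -15],
    [0, 0, -15]
  ],
  "turn": [
    [0, 0, 0],
    [0, 0, 0],
    [0, 0, 0],
    [0, 0, 0],
    [0, 0, 0]
  ]
}}

```text
time: 21.12
ee_pos: [0.5306, -0.2335, 0.1845]
tcp_rot: [0.001, 0.999, 0.04, 0.003]
wrist_force: [-0.3, -0.3, -1.4]
width: 0.235
grasp_force: 40.0
```

```bash
python3 - <<'E'
from h import *
e,r,s=pose(); print(e,s['width'])
ch([(chg(24,25,140),-9.85)])
E
```

```text
[ 0.53056872 -0.23351757  0.18450314] 0.23454355988067999
slide [  7.74 -41.3    4.45] turn_z -1.318
```

{"name": "send_rows", "arguments": {
  "slide": [
    [0.8, -4.5, 0],
    [1.7, -9, 0],
    [2.6, -14, 0],
    [3.5, -19, 0],
    [4.5, -24, 0],
    [5.4, -29, 0],
    [6.3, -34, 1],
    [7.1, -38, 2],
    [7.7, -41.3, 4.4],
    [7.7, -41.3, 4.4]
  ],
  "turn": [
    [0, 0, -0.17],
    [0, 0, -0.34],
    [0, 0, -0.51],
    [0, 0, -0.68],
    [0, 0, -0.85],
    [0, 0, -1.02],
    [0, 0, -1.18],
    [0, 0, -1.32],
    [0, 0, -1.32],
    [0, 0, -1.32]
  ]
}}

```text
time: 22.38
ee_pos: [0.5711, 0.1874, 0.134]
tcp_rot: [-0.0, 0.763, 0.646, -0.002]
wrist_force: [-0.4, -0.5, -0.5]
width: 0.231
grasp_force: 40.0
```

{"name": "send_rows", "arguments": {
  "slide": [
    [0, 0, 0],
    [0, 0, 0],
    [0, 0, 0],
    [-1.4, 0, 6.5],
    [-1.4, 0, 6.5],
    [-1.4, 0, 6.5]
  ],
  "turn": [
    [0, 0.15, 0],
    [0, 0.3, 0],
    [0, 0.45, 0],
    [0, 0.61, 0],
    [0, 0.61, 0],
    [0, 0.61, 0]
  ]
}}

```text
time: 23.12
ee_pos: [0.5691, 0.1679, 0.0692]
tcp_rot: [-0.194, 0.731, 0.613, 0.228]
wrist_force: [0.4, 0.3, -1.3]
width: 0.231
grasp_force: 40.0
```

```bash
python3 held.py; python3 ins.py 24
```

```text
grip 39.999298453330994 0.23087971174053357
top blue 41 mean [29.4 -1.7 -8.9] lo [ 24.4 -10.7 -14.3] hi [33.2  7.2  1.2]
  band 21 [  3.7   0.5 -11.7] slope [  0.04 -11.88]
  top face 114 slope/off [  0.064 -11.983] x [-19.9  33. ]
side blue 99 mean [36.1 -0.3  1.1] lo [29.1 -9.8 -8.8] hi [40.  10.  10.6]
  band 12 [ 12.8 -12.1 -15.9] slope [-1.67  5.54]
  top face 48 slope/off [ 4.000e-03 -5.819e+00] x [-58.8  40.2]
charger TCP [22.7 11.2] 72.1 yaw -9.85 tilt 34.89 q [-0.07  0.48  0.    2.07 -1.01  0.72  0.6 ] w 0.232 t 23.225
35 11 75 slide [ 0.15  0.13 -0.25] turn [-0.     0.002 -0.   ]
35 11 51 slide [-1.23  0.13  1.72] turn [-0.     0.002 -0.   ]
35 -6 47 slide [-2.85  0.13  1.07] turn [-0.     0.002 -0.   ]
27.5 -5 43 slide [-3.    0.13  1.46] turn [-0.    -0.129 -0.   ]
20 -5 39.7 slide [-3.18  0.13  1.73] turn [-0.   -0.26 -0.  ]
10 -5.5 34.3 slide [-3.53  0.13  2.14] turn [-0.    -0.434 -0.   ]
0 -7 28.4 slide [-4.    0.13  2.54] turn [-0.    -0.609 -0.   ]
```

{"name": "send_rows", "arguments": {
  "slide": [
    [-0.6, 0.1, 0.8],
    [-1.23, 0.1, 1.72],
    [-1.23, 0.1, 1.72],
    [-1.8, 0.1, 1.5],
    [-2.4, 0.1, 1.25],
    [-2.95, 0.1, 1.0],
    [-2.95, 0.1, 1.0]
  ],
  "turn": [
    [0, 0, 0],
    [0, 0, 0],
    [0, 0, 0],
    [0, 0, 0],
    [0, 0, 0],
    [0, 0, 0],
    [0, 0, 0]
  ]
}}

```text
time: 24.1
ee_pos: [0.5687, 0.1537, 0.0472]
tcp_rot: [-0.193, 0.729, 0.615, 0.23]
wrist_force: [1.8, 8.2, 2.0]
width: 0.232
grasp_force: 40.0
```

```bash
python3 held.py; python3 ins.py 24; python3 -c "
from h import *
print(observe()['wrist_force'])"
```

```text
grip 39.99965965747833 0.2320871387460677
top blue 45 mean [30.  -1.8 -7.2] lo [ 24.7 -10.6 -13.6] hi [33.   7.9  4.2]
  band 21 [  4.    0.6 -12. ] slope [ 1.000e-02 -1.207e+01]
  top face 117 slope/off [  0.054 -11.439] x [-24.2  32.9]
side blue 94 mean [33.9 -0.8  1.3] lo [ 30.1 -10.1  -8.5] hi [38.2  9.7 10.8]
  top face 49 slope/off [  0.215 -12.768] x [-32.1  38.3]
charger TCP [23.5 -6. ] 47.2 yaw -9.69 tilt 34.98 q [ 0.02  0.53 -0.07  2.07 -1.01  0.68  0.65] w 0.234 t 24.2
35 11 75 slide [ 2.99  0.06 -1.3 ] turn [-0.001  0.     0.003]
35 11 51 slide [1.61 0.06 0.67] turn [-0.001  0.     0.003]
35 -6 47 slide [-0.01  0.05  0.02] turn [-0.001  0.     0.003]
27.5 -5 43 slide [-0.16  0.05  0.4 ] turn [-0.001 -0.131  0.003]
20 -5 39.7 slide [-0.34  0.05  0.67] turn [-0.    -0.261  0.003]
10 -5.5 34.3 slide [-0.7   0.05  1.09] turn [-0.    -0.436  0.003]
0 -7 28.4 slide [-1.16  0.05  1.48] turn [ 0.    -0.611  0.003]
[1.9424889  7.94268969 1.5733976 ]
```

{"name": "send_rows", "arguments": {
  "slide": [
    [-0.25, 0, 0.3],
    [-0.35, 0, 0.45],
    [-0.45, 0, 0.58],
    [-0.8, 0, 0.98],
    [-1.0, 0, 1.2],
    [-1.25, 0, 1.45],
    [-1.25, 0, 1.45],
    [-1.25, 0, 1.45]
  ],
  "turn": [
    [0, -0.131, 0],
    [0, -0.2, 0],
    [0, -0.262, 0],
    [0, -0.436, 0],
    [0, -0.53, 0],
    [0, -0.611, 0],
    [0, -0.611, 0],
    [0, -0.611, 0]
  ]
}}

```text
time: 25.2
ee_pos: [0.5698, 0.1551, 0.0292]
tcp_rot: [0.0, 0.764, 0.646, 0.002]
wrist_force: [-0.2, 17.0, 15.8]
width: 0.236
grasp_force: 40.0
```

```bash
python3 ins.py 24|head -1
```

```text
charger TCP [24.4 -4.6] 29.2 yaw -9.57 tilt 0.27 q [-0.69  0.55  0.4   1.96 -0.33  0.69 -0.25] w 0.236 t 25.2
```

{"name": "send_rows", "arguments": {
  "slide": [
    [0, 0, 0],
    [0, 0, 0],
    [0, 0, 0],
    [0, 0, -3],
    [0, 0, -8],
    [0, 0, -11],
    [0, 0, -11]
  ],
  "turn": [
    [0, 0, 0],
    [0, 0, 0],
    [0, 0, 0],
    [0, 0, 0],
    [0, 0, 0],
    [0, 0, 0],
    [0, 0, 0]
  ],
  "fingers": 0.34
}}

```text
time: 26.08
ee_pos: [0.5692, 0.151, 0.1396]
tcp_rot: [0.001, 0.765, 0.644, 0.001]
wrist_force: [0.4, -0.3, -0.7]
width: 0.343
grasp_force: 0.0
```

```bash
python3 packs.py; python3 - <<'E'
from h import *
e,r,s=pose(); print(e,s['time'])
for yy in(-72,): p=case(1.2,yy,30); ch([(p[:2]+[.15],-85.33),(p,-85.33)])
E
```

```text
blue 31 [ 29.1 -71.7] span [ 9. 19.]
brass 20 [-28.4 -70.9] span [ 6. 16.]
band 43 [  2.2 -72.2] span [19. 14.]
hi 189 [  2.4 -72.3] [25. 68.] 84.9 0.042
[0.56831861 0.15101475 0.13808694] 26.125
slide [-42.94   3.81  -1.19] turn_z 1.319
slide [ 0.  0. 12.] turn_z 0.0
```

{"name": "send_rows", "arguments": {
  "slide": [
    [-5, 0.4, -1.2],
    [-10, 0.9, -1.2],
    [-16, 1.4, -1.2],
    [-21, 1.9, -1.2],
    [-27, 2.4, -1.2],
    [-32, 2.9, -1.2],
    [-38, 3.4, -1.2],
    [-42.9, 3.8, -1.2],
    [-42.9, 3.8, -1.2],
    [-42.9, 3.8, -1.2]
  ],
  "turn": [
    [0, 0, 0.18],
    [0, 0, 0.36],
    [0, 0, 0.54],
    [0, 0, 0.72],
    [0, 0, 0.9],
    [0, 0, 1.08],
    [0, 0, 1.26],
    [0, 0, 1.32],
    [0, 0, 1.32],
    [0, 0, 1.32]
  ],
  "fingers": 0.36
}}

```text
time: 27.38
ee_pos: [0.5322, -0.2778, 0.149]
tcp_rot: [0.001, 0.999, 0.04, -0.001]
wrist_force: [0.7, 0.8, -0.5]
width: 0.36
grasp_force: 0.0
```

```bash
python3 seated.py s2.png 2>/dev/null; python3 - <<'E'
from h import *
e,r,s=pose(); print(e,s['time']); ch([(case(1.8,-72,30),-85.33)])
E
```

```text
-72 [(-36, 17.9), (-30, 41.5), (-24, 46.2), (-18, 31.9), (-12, 18.4), (-6, 19.6), (0, 19.7), (6, 19.8), (12, 20.4), (18, 18.4), (24, 18.7), (30, 18.8), (36, 21.4), (42, 51.5)]
-24 [(-36, 34.4), (-30, 46.1), (-24, 41.5), (-18, 40.1), (-12, 40.8), (-6, 40.8), (0, 39.6), (6, 40.4), (12, 39.9), (18, 40.1), (24, 39.6), (30, 38.8), (36, 47.2), (42, 52.4)]
   blue 10 [-24.6  33.3] y 31.5 35.7
24 [(-36, 37.1), (-30, 46.1), (-24, 42.1), (-18, 41.4), (-12, 39.9), (-6, 40.0), (0, 40.6), (6, 40.8), (12, 40.7), (18, 40.8), (24, 40.0), (30, 39.8), (36, 44.5), (42, 51.9)]
   blue 12 [23.9 33.4] y 31.0 35.9
72 [(-36, 20.0), (-30, 40.0), (-24, 45.3), (-18, 17.5), (-12, 20.2), (-6, 19.1), (0, 19.5), (6, 18.2), (12, 18.3), (18, 19.2), (24, 18.8), (30, 18.7), (36, 45.5), (42, 51.7)]
[ 0.5329316  -0.27669691  0.14949695] 27.525
slide [ 0.06  0.2  11.95] turn_z 0.001
```

Both packs are seated flat (tops about 40.5 mm, blue ends under the lip). Now the third pack, which goes to bay 4.

{"name": "send_rows", "arguments": {
  "slide": [
    [0.05, 0.15, 4],
    [0.05, 0.15, 8],
    [0.05, 0.15, 11],
    [0.05, 0.15, 11.9],
    [0.05, 0.15, 11.9]
  ],
  "turn": [
    [0, 0, 0],
    [0, 0, 0],
    [0, 0, 0],
    [0, 0, 0],
    [0, 0, 0]
  ]
}}

```text
time: 28.15
ee_pos: [0.5335, -0.2794, 0.0311]
tcp_rot: [0.001, 0.999, 0.041, -0.0]
wrist_force: [-0.5, 0.1, 0.2]
width: 0.358
grasp_force: 0.0
```

{"name": "send_rows", "arguments": {
  "slide": [
    [0, 0, 0],
    [0, 0, 0],
    [0, 0, 0],
    [0, 0, 0]
  ],
  "turn": [
    [0, 0, 0],
    [0, 0, 0],
    [0, 0, 0],
    [0, 0, 0]
  ],
  "fingers": 0,
  "force": 40
}}

```text
time: 28.65
ee_pos: [0.534, -0.2798, 0.032]
tcp_rot: [0.001, 0.999, 0.04, 0.001]
wrist_force: [-1.1, 2.1, 8.4]
width: 0.229
grasp_force: 40.0
```

{"name": "send_rows", "arguments": {
  "slide": [
    [0, 0, -2],
    [0, 0, -6],
    [0, 0, -11],
    [0, 0, -15],
    [0, 0, -15]
  ],
  "turn": [
    [0, 0, 0],
    [0, 0, 0],
    [0, 0, 0],
    [0, 0, 0],
    [0, 0, 0]
  ]
}}

```text
time: 29.28
ee_pos: [0.5345, -0.2804, 0.1848]
tcp_rot: [0.002, 0.999, 0.04, 0.002]
wrist_force: [-0.1, 0.4, -1.6]
width: 0.229
grasp_force: 40.0
```

```bash
python3 - <<'E'
from h import *
e,r,s=pose(); print(e,s['width'])
ch([(chg(72,25,140),-9.85)])
E
```

```text
[ 0.5345214  -0.28041132  0.18484251] 0.22946411507634232
slide [ 12.37 -44.8    4.48] turn_z -1.319
```

{"name": "send_rows", "arguments": {
  "slide": [
    [0, -5, 0],
    [0, -10, 0],
    [0, -15, 0],
    [1, -20, 0],
    [3, -25, 0],
    [5, -30, 0],
    [7.5, -35, 1],
    [10, -40, 2],
    [12.4, -44.8, 4.4],
    [12.4, -44.8, 4.4]
  ],
  "turn": [
    [0, 0, -0.17],
    [0, 0, -0.34],
    [0, 0, -0.51],
    [0, 0, -0.68],
    [0, 0, -0.85],
    [0, 0, -1.02],
    [0, 0, -1.18],
    [0, 0, -1.32],
    [0, 0, -1.32],
    [0, 0, -1.32]
  ]
}}

```text
time: 30.52
ee_pos: [0.6197, 0.1813, 0.1332]
tcp_rot: [-0.0, 0.763, 0.647, -0.002]
wrist_force: [-0.4, -0.8, -1.1]
width: 0.23
grasp_force: 40.0
```

{"name": "send_rows", "arguments": {
  "slide": [
    [0, 0, 0],
    [0, 0, 0],
    [0, 0, 0],
    [-1.4, 0, 6.2],
    [-1.4, 0, 6.2],
    [-1.4, 0, 6.2]
  ],
  "turn": [
    [0, 0.15, 0],
    [0, 0.3, 0],
    [0, 0.45, 0],
    [0, 0.61, 0],
    [0, 0.61, 0],
    [0, 0.61, 0]
  ]
}}

```text
time: 31.28
ee_pos: [0.6174, 0.1603, 0.0724]
tcp_rot: [-0.193, 0.731, 0.613, 0.228]
wrist_force: [1.1, 1.0, -0.4]
width: 0.231
grasp_force: 40.0
```

```bash
python3 held.py; python3 ins.py 72
```

```text
grip 39.998799562454224 0.2305381418039426
top blue 39 mean [29.4 -1.8 -8.3] lo [ 24.3 -11.  -14. ] hi [32.6  7.5  0.5]
  band 14 [  5.5   0.6 -10.7] slope [-0.48 -8.  ]
  top face 101 slope/off [  0.053 -11.223] x [-18.6  32.6]
side blue 96 mean [35.7 -0.7  0.8] lo [ 32.  -10.1  -9. ] hi [39.5 10.  10.6]
  band 10 [ 11.6 -11.2 -15.8] slope [  7.01 -97.33]
  top face 50 slope/off [ 0.012 -6.086] x [-58.5  41.3]
charger TCP [71.2 11.4] 74.8 yaw -9.76 tilt 34.79 q [-0.11  0.54  0.09  1.96 -1.    0.79  0.57] w 0.235 t 31.375
35 11 75 slide [-0.03  0.08 -0.04] turn [-0.001  0.004  0.002]
35 11 51 slide [-1.39  0.08  1.93] turn [-0.001  0.004  0.002]
35 -6 47 slide [-3.02  0.08  1.29] turn [-0.001  0.004  0.002]
27.5 -5 43 slide [-3.17  0.08  1.67] turn [-0.    -0.127  0.002]
20 -5 39.7 slide [-3.35  0.08  1.95] turn [-0.    -0.258  0.002]
10 -5.5 34.3 slide [-3.7   0.08  2.36] turn [-0.    -0.433  0.002]
0 -7 28.4 slide [-4.16  0.07  2.76] turn [-0.    -0.607  0.002]
```

{"name": "send_rows", "arguments": {
  "slide": [
    [-0.7, 0.05, 1.0],
    [-1.4, 0.05, 1.93],
    [-1.4, 0.05, 1.93],
    [-2.0, 0.05, 1.7],
    [-2.5, 0.05, 1.45],
    [-3.1, 0.05, 1.2],
    [-3.1, 0.05, 1.2]
  ],
  "turn": [
    [0, 0, 0],
    [0, 0, 0],
    [0, 0, 0],
    [0, 0, 0],
    [0, 0, 0],
    [0, 0, 0],
    [0, 0, 0]
  ]
}}

```text
time: 32.25
ee_pos: [0.616, 0.1454, 0.0473]
tcp_rot: [-0.193, 0.729, 0.615, 0.23]
wrist_force: [2.4, 8.4, 1.2]
width: 0.233
grasp_force: 40.0
```

```bash
python3 held.py|head -4; python3 ins.py 72
```

```text
grip 39.99733865261078 0.2328471581180462
top blue 43 mean [30.  -2.1 -6.3] lo [ 24.7 -11.5 -13. ] hi [33.4  6.9  6.9]
  band 18 [  4.7  -0.  -12. ] slope [  0.05 -12.27]
  top face 104 slope/off [  0.054 -11.585] x [-24.5  32.8]
charger TCP [71.5 -6.1] 47.3 yaw -9.69 tilt 34.93 q [-0.03  0.58  0.03  1.97 -1.    0.75  0.63] w 0.23 t 32.35
35 11 75 slide [ 2.99  0.05 -1.29] turn [-0.001  0.001  0.003]
35 11 51 slide [1.61 0.05 0.68] turn [-0.001  0.001  0.003]
35 -6 47 slide [-0.01  0.05  0.03] turn [-0.001  0.001  0.003]
27.5 -5 43 slide [-0.16  0.05  0.42] turn [-0.001 -0.13   0.003]
20 -5 39.7 slide [-0.35  0.05  0.69] turn [-0.001 -0.261  0.003]
10 -5.5 34.3 slide [-0.7   0.05  1.1 ] turn [-0.001 -0.435  0.003]
0 -7 28.4 slide [-1.16  0.05  1.5 ] turn [-0.    -0.61   0.003]
```

{"name": "send_rows", "arguments": {
  "slide": [
    [-0.25, 0, 0.3],
    [-0.35, 0, 0.45],
    [-0.45, 0, 0.58],
    [-0.8, 0, 0.98],
    [-1.0, 0, 1.2],
    [-1.25, 0, 1.43],
    [-1.25, 0, 1.43],
    [-1.25, 0, 1.43]
  ],
  "turn": [
    [0, -0.131, 0],
    [0, -0.2, 0],
    [0, -0.262, 0],
    [0, -0.436, 0],
    [0, -0.53, 0],
    [0, -0.611, 0],
    [0, -0.611, 0],
    [0, -0.611, 0]
  ]
}}

```text
time: 33.35
ee_pos: [0.6174, 0.147, 0.0297]
tcp_rot: [0.001, 0.764, 0.646, 0.002]
wrist_force: [-0.3, 18.8, 17.4]
width: 0.229
grasp_force: 40.0
```

```bash
python3 ins.py 72|head -1
```

```text
charger TCP [72.6 -4.4] 29.7 yaw -9.57 tilt 0.24 q [-0.67  0.61  0.46  1.86 -0.38  0.75 -0.17] w 0.229 t 33.35
```

{"name": "send_rows", "arguments": {
  "slide": [
    [0, 0, 0],
    [0, 0, 0],
    [0, 0, 0],
    [0, 0, -4],
    [0, 0, -10],
    [0, 0, -16],
    [0, 0, -22],
    [0, 0, -24],
    [0, 0, -24]
  ],
  "turn": [
    [0, 0, 0],
    [0, 0, 0],
    [0, 0, 0],
    [0, 0, 0],
    [0, 0, 0],
    [0, 0, 0],
    [0, 0, 0],
    [0, 0, 0],
    [0, 0, 0]
  ],
  "fingers": 0.34
}}

```text
time: 34.48
ee_pos: [0.6162, 0.1428, 0.2693]
tcp_rot: [0.001, 0.765, 0.644, 0.0]
wrist_force: [0.8, 0.2, -1.3]
width: 0.339
grasp_force: 0.0
```

```bash
cat > bar.py <<'E'
from h import *
A=[grab_frame('top') for _ in range(2)]; W=np.nanmedian([cloud(a) for a in A],0)
L=(W[...,:2]-CC)@CU*1000; z=W[...,2]*1000
m=(abs(L[...,1])<35)&(L[...,0]>90)&(L[...,0]<150)&(z>190)&(z<225)
print(m.sum(),np.median(L[...,0][m]),np.percentile(L[...,0][m],[5,95]),np.percentile(z[m],[50,90]))
e,r,s=pose(); print(e,s['time'])
p=case(122,0,193); ch([(p[:2]+[.27],4.67),(p,4.67)])
E
python3 bar.py 2>/dev/null; python3 packs.py|tail -3
```

```text
152 120.11415620631733 [115.62978466 125.87740794] [209.19021421 211.44813402]
[0.61506931 0.14288288 0.26666283] 34.575
slide [-32.95   8.97  -0.33] turn_z -0.252
slide [0.  0.  7.7] turn_z 0.0
```

{"name": "send_rows", "arguments": {
  "slide": [
    [-6, 1.6, -1],
    [-12, 3.2, -1],
    [-18, 4.8, -1],
    [-24, 6.4, -1],
    [-30, 8, -1],
    [-33, 8.85, -0.3],
    [-33, 8.85, -0.3],
    [-33, 8.85, -0.3]
  ],
  "turn": [
    [0, 0, -0.1],
    [0, 0, -0.2],
    [0, 0, -0.25],
    [0, 0, -0.25],
    [0, 0, -0.25],
    [0, 0, -0.25],
    [0, 0, -0.25],
    [0, 0, -0.25]
  ],
  "fingers": 0.32
}}

```text
time: 35.62
ee_pos: [0.6466, -0.1961, 0.2704]
tcp_rot: [0.0, 0.678, 0.735, -0.002]
wrist_force: [0.7, 0.7, -0.6]
width: 0.318
grasp_force: 0.0
```

```bash
python3 seated.py s3.png 2>/dev/null; python3 - <<'E'
from h import *
p=case(120.5,0,193); e,r,s=pose(); print(e); ch([(p,4.67)])
E
```

```text
-72 [(-36, 18.6), (-30, 41.5), (-24, 47.3), (-12, 18.8), (-6, 18.0), (0, 19.2), (6, 19.0), (12, 19.8), (18, 18.0), (24, 17.7), (30, 18.7), (36, 43.9), (42, 51.3)]
-24 [(-36, 35.2), (-30, 45.6), (-24, 42.2), (-18, 40.0), (-12, 40.6), (-6, 39.4), (0, 39.6), (6, 40.7), (12, 40.8), (18, 40.8), (24, 39.8), (30, 39.3), (36, 45.9), (42, 52.5)]
   blue 11 [-22.5  33.4] y 31.1 35.7
24 [(-36, 38.0), (-30, 45.9), (-24, 43.3), (-18, 41.1), (-12, 40.5), (-6, 39.6), (0, 40.1), (6, 40.6), (12, 40.0), (18, 40.2), (24, 40.9), (30, 40.2), (36, 45.6), (42, 51.9)]
   blue 12 [23.8 33.2] y 31.0 35.5
72 [(-36, 34.0), (-30, 47.0), (-24, 41.4), (-18, 39.8), (-12, 39.4), (-6, 40.4), (0, 40.1), (6, 40.1), (12, 41.5), (18, 41.7), (24, 39.8), (30, 40.3), (36, 47.3), (42, 53.7)]
   blue 9 [70.6 33.4] y 31.0 35.7
[ 0.64707587 -0.19545071  0.27128114]
slide [-0.17 -0.11  7.83] turn_z 0.0
```

View pics/s3.png

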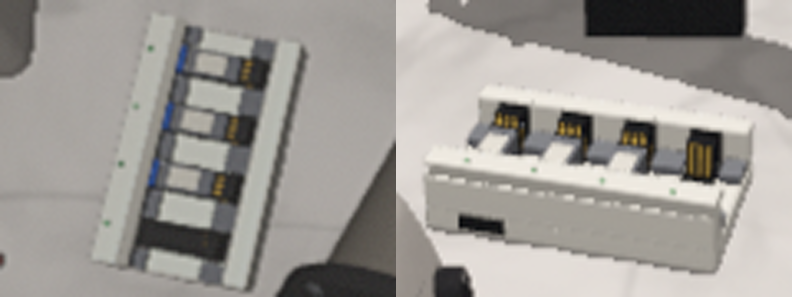

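All three packs are flat and under the lip, in bays 2 to 4 (blue ends at crop (155,172), (168,116) and (182,58)). Now I'll shut the case.

{"name": "send_rows", "arguments": {
  "slide": [
    [-0.15, -0.1, 3],
    [-0.15, -0.1, 6],
    [-0.15, -0.1, 7.8],
    [-0.15, -0.1, 7.8]
  ],
  "turn": [
    [0, 0, 0],
    [0, 0, 0],
    [0, 0, 0],
    [0, 0, 0]
  ]
}}

```text
time: 36.28
ee_pos: [0.6456, -0.198, 0.1927]
tcp_rot: [0.0, 0.678, 0.735, -0.002]
wrist_force: [-0.4, -0.6, -0.1]
width: 0.322
grasp_force: 0.0
```

{"name": "send_rows", "arguments": {
  "slide": [
    [0, 0, 0],
    [0, 0, 0],
    [0, 0, 0],
    [0, 0, 0],
    [0, 0, 0]
  ],
  "turn": [
    [0, 0, 0],
    [0, 0, 0],
    [0, 0, 0],
    [0, 0, 0],
    [0, 0, 0]
  ],
  "fingers": 0,
  "force": 12
}}

```text
time: 36.9
ee_pos: [0.6468, -0.1988, 0.1945]
tcp_rot: [0.002, 0.678, 0.735, -0.001]
wrist_force: [2.6, 0.2, 5.7]
width: 0.124
grasp_force: 12.0
```

{"name": "send_rows", "arguments": {
  "slide": [
    [0, -2.08, -0.56],
    [0, -3.72, -0.82],
    [0, -5.38, -0.9],
    [0, -7.03, -0.82],
    [0, -8.67, -0.57],
    [0, -10.28, -0.17],
    [0, -11.84, 0.4],
    [0, -13.34, 1.12],
    [0, -14.75, 2.0],
    [0, -16.08, 3.0]
  ],
  "turn": [
    [0, 0, 0],
    [0, 0, 0],
    [0, 0, 0],
    [0, 0, 0],
    [0, 0, 0],
    [0, 0, 0],
    [0, 0, 0],
    [0, 0, 0],
    [0, 0, 0],
    [0, 0, 0]
  ]
}}

```text
time: 38.15
ee_pos: [0.4848, -0.2117, 0.1629]
tcp_rot: [0.001, 0.678, 0.735, -0.001]
wrist_force: [6.5, 0.6, -6.2]
width: 0.126
grasp_force: 12.0
```

{"name": "send_rows", "arguments": {
  "slide": [
    [0, -1.21, 1.13],
    [0, -2.31, 2.37],
    [0, -3.28, 3.72],
    [0, -4.1, 5.16],
    [0, -4.78, 6.67],
    [0, -5.31, 8.25],
    [0, -5.67, 9.86],
    [0, -5.83, 11.0],
    [0, -5.88, 11.5],
    [0, -5.88, 11.5]
  ],
  "turn": [
    [0, 0, 0],
    [0, 0, 0],
    [0, 0, 0],
    [0, 0, 0],
    [0, 0, 0],
    [0, 0, 0],
    [0, 0, 0],
    [0, 0, 0],
    [0, 0, 0],
    [0, 0, 0]
  ]
}}

```text
time: 39.4
ee_pos: [0.4293, -0.2175, 0.0488]
tcp_rot: [0.003, 0.678, 0.735, -0.001]
wrist_force: [14.3, 0.8, -2.8]
width: 0.122
grasp_force: 12.0
```

{"name": "send_rows", "arguments": {
  "slide": [
    [0, 0, 0],
    [0, 0, 0],
    [0, 0, 0],
    [0, 0, -4],
    [0, 0, -10],
    [0, 0, -16],
    [0, 0, -22],
    [0, 0, -22]
  ],
  "turn": [
    [0, 0, 0],
    [0, 0, 0],
    [0, 0, 0],
    [0, 0, 0],
    [0, 0, 0],
    [0, 0, 0],
    [0, 0, 0],
    [0, 0, 0]
  ],
  "fingers": 0.28
}}

```text
time: 40.4
ee_pos: [0.4287, -0.2167, 0.2724]
tcp_rot: [0.003, 0.678, 0.735, 0.001]
wrist_force: [0.5, 0.6, -1.4]
width: 0.283
grasp_force: 0.0
```

```bash
python3 seated.py s4.png 2>/dev/null|grep blue; python3 - <<'E'
from h import *
g=grab_frame('top'); save(g,'end.png'); W=cloud(g); L=(W[...,:2]-CC)@CU*1000; z=W[...,2]*1000
for x in(-50,0,50):
    m=(abs(L[...,0]-x)<8)&(abs(L[...,1])<100)&(z<120); print(x,m.sum(),np.median(z[m]).round(1))
for q in('beaker','amber_bottle','timer'):
    d=recognise(g,q)[0]; print(q,d['uv'])
E
```

```text
blue 11 [-22.5  33.5] y 31.3 34.8
   blue 12 [23.8 33.3] y 30.9 36.0
   blue 10 [71.4 33.3] y 31.2 35.6
-50 206 77.7
0 221 77.7
50 400 77.3
beaker [227.8, 148.7]
amber_bottle [193.4, 149.7]
timer [398.8, 289.6]
```

View pics/end.png

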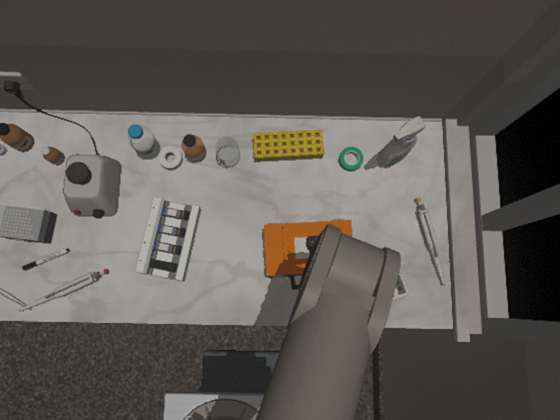

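The lid is shut at (308,248), with its top level at about 77.5 mm. The charger at (168,240) holds three packs, and the beaker, bottle and timer have not moved.

```bash
python3 -c "
from bench import *
print(job_done())"
```

```text
the job is handed in; nothing more can be done
None
```

I put all three packs found in the case flat under the lip in charger bays 2, 3 and 4, shut the empty case, left the beaker, bottle and timer where they were, and handed the job in at about 41 s.

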